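# Square up the reference plates and zero the comparator dial

## Robot

A 6-joint arm with a two-finger parallel gripper is mounted at the origin on the work surface. World frame = base frame: x ahead of the robot, y to its left, z up, the work surface at z = 0. Lengths are in m, angles in degrees, forces in N, time in s.
With the tool pointing down it reaches from about 0.3 to 0.75 m from the base axis. Payload 8.5 kg.
Tool frame: the origin (TCP) lies on the mounting face of the last link; the fingertips stand 173 mm ahead of it and the grasp point (between the pads) lies 155 mm ahead of it (env.tips_ahead is the distance from the TCP to the fingertips, in m); z points along the fingers, x is the direction in which the jaws open and shut, and the axes are right-handed (so a half turn about z gives the same grasp; the last joint's range is limited). The gripper opens to 85 mm and grips with 20 to 120 N. Pads are 22 mm wide; open, the fingers measure 114 mm over their backs; the gripper's body (76 mm by 85 mm) begins 54 mm behind the grasp point. The pads swing forward as they close: fully open they stand 13 mm farther back than shut.
Start: joints at [-83.898, 21.807, 74.336, -0, 83.858, -12.336], TCP at [0.174, -0.522, 0.405] pointing down, gripper open.
Joint ranges: [-178.18, 178.18], [-50.72, 133.34], [12.68, 142.11], [-81.47, 261.47], [9.98, 163.14], [-165.26, 165.26]. Speed limits (degrees/s): [136.94, 136.94, 180, 180, 180, 180].

## Interface

Orientations are given as a 3x3 rotation matrix whose columns are the frame's x, y, z axes.
In Python, from rig import env gives the robot as it stands. The module is installed in compiled form; this text tells all that it offers.
- The arm moves only by the tool step_arm, never from a script. Its argument "increments" is a list of rows, each an object of numbers: "x", "y", "z": the shift along the tool's x, y, z in cm; "wx", "wy", "wz": the turn, a rotation vector about the tool's x, y, z in rad; "gripper": the finger opening in cm, from 0 to 8.54. A call has 1 to 20 rows; each row shifts and turns the commanded pose from where the row before left it, along the tool's axes as they then stand; what a row does not reach is not made up. A row lasts 1/10 s, in which the tool goes at most 50 mm and 8.59 degrees, less where a joint would pass 70% of its speed; a pose out of reach is approached as far as the arm can. A call with a gripper value outside its range is refused whole. The fingers move at their own pace and stop on an object; "newtons" is the grip in N (left out, the last holds). Time passes only in rows, so rows that do not move let the fingers close. It gives the time, the measured TCP pose, the force and the opening at its end, in the units of the state.
- env.observe(): the state, without advancing time (a new reading comes with each control period).
- env.get_image(name): name is "scene" or "top" or "wrist"; returns a dict with "color" (400x640x3 uint8, blue, green, red), "camera_matrix" (3x3 intrinsics, pixels), "rvec" (rotation vector, rad) and "tvec" (3), from world to camera coordinates, as OpenCV has them. Camera axes: x right, y down, z forward; pixel columns grow to the right and rows downward; lengths in m; the calibration is good to about 2 mm. A picture is of the moment at which its call begins. There is no depth.
- env.close_job(): hands the job in, once; it reports no verdict.
The state is a dict: "time_s": time; "q": joint angles; "qvel": joint speeds; "joint_efforts": joint torques, N m; "position": TCP position; "tool_rot": TCP orientation; "ft_force": force on the tool from outside, world axes, zero at the start; "wrist_torque": the same for the moment, N m; "grip_width": finger opening in m.
Only numpy, scipy, OpenCV 4.12 (cv2) and the standard library are available. Lean on these libraries where they do the work, as an engineer would, in place of code of your own. Each camera call takes 0.05 s, during which the arm holds its last target. There are 200 camera calls.

## Task

The four metal plates in the comparator fixture are leaning: push the row upright and flush against the backstop so that they stand square and press the dial gauge's plunger. Then, with the plates standing so, turn the gauge's bezel until the pointer reads zero (the bold wedge on the scale lies at the pointer's tip), and let go. Leave the bottle, the jar and the screwdriver around the fixture where they are.

Things in the scene. Friction and masses are not known exactly. Their poses are not given: they have to be found in the camera images.
- fixture: comparator fixture fixed to the bench, grey base 120 x 262 x 14 mm. Origin: at bench level under the middle of the backstop's inner face. y runs along the fixture from the row of plates towards the dial, x across it (away from the robot), z up. Beside the row are only low rails; the plates' channel lies at y below 0, the dial at y above 0
- stop_top (a point): upper edge of the steel backstop's inner face, in the middle, 76 mm above the bench. The backstop is an upright plate 10 mm thick (fixture y 0 to 10 mm) and 79 mm wide
- channel_end (a point): middle of the channel floor at its open end, 14 mm above the bench, 125 mm from the backstop. The level channel runs from here to the backstop, 63 mm wide between two rails that stand 8 mm above its floor. Pushed low at the feet the row slides home with 3 to 15 N; the plates stand 60 mm above the floor, so lean a wide gripper back from their tops
- plunger_tip (a point): tip of the gauge's light spring plunger (6 mm across, under 0.1 N), 56 mm above the bench; at the start it stands 4 mm out of the backstop's inner face. The upright row presses it flush, which swings the pointer about 1.2 rad clockwise
- dial_case: case of the dial gauge, fixed beyond the backstop, its axis 92 mm from the backstop's inner face. Origin: on the dial axis, where case (50 mm across, 25 mm deep) and bezel meet. z: the dial axis, out of the face, leaning 26 degrees from vertical to the fixture's -x side. x: up the slope of the face. Room for open fingers all round the bezel
- bezel (a joint): turn of the bezel (rad) about the dial_case z axis, anticlockwise positive looking at the face; -2.8 to 2.8. A knurled round rim 60 mm across, from 1 to 15 mm above the dial_case origin along its z. It carries the white scale, stays where left, and turns with about 0.04 N m
- zero_mark (a point): the scale's zero: inner point of the bold black wedge on the white face, 21 mm from the dial axis and 17 mm above the dial_case origin along its z; turns with the bezel. The other 19 marks are thin lines
- pointer_tip (a point): tip of the thin black pointer, 21 mm from the dial axis and 17 mm above the dial_case origin along its z, just above the scale. The plunger moves it, the bezel does not. The dial reads zero when zero_mark has been turned to this tip
- plate1: ground aluminium plate 1 of 4, counted from the backstop: 60 mm wide (x), 8 mm thick (y), 60 mm tall (z), about 0.08 kg, four small holes near its corners. Origin: middle of its underside. At the start it leans 18 degrees, top towards the backstop, foot 23 mm out; upright and flush its origin lies 4 mm from the backstop (fixture y = -4 mm, z = 14 mm)
- plate2: ground aluminium plate 2 of 4, counted from the backstop: 60 mm wide (x), 8 mm thick (y), 60 mm tall (z), about 0.08 kg, four small holes near its corners. Origin: middle of its underside. At the start it leans 18 degrees, top towards the backstop, foot 31 mm out; upright and flush its origin lies 12 mm from the backstop (fixture y = -12 mm, z = 14 mm)
- plate3: ground aluminium plate 3 of 4, counted from the backstop: 60 mm wide (x), 8 mm thick (y), 60 mm tall (z), about 0.08 kg, four small holes near its corners. Origin: middle of its underside. At the start it leans 18 degrees, top towards the backstop, foot 40 mm out; upright and flush its origin lies 20 mm from the backstop (fixture y = -20 mm, z = 14 mm)
- plate4: ground aluminium plate 4 of 4, counted from the backstop: 60 mm wide (x), 8 mm thick (y), 60 mm tall (z), about 0.08 kg, four small holes near its corners. Origin: middle of its underside. At the start it leans 18 degrees, top towards the backstop, foot 48 mm out; upright and flush its origin lies 28 mm from the backstop (fixture y = -28 mm, z = 14 mm)
- squeeze_bottle: bystander: white plastic bottle, 50 mm across and 110 mm tall, standing behind the fixture; origin under its base
- can: bystander: small aluminium jar, 52 mm across and 50 mm tall, standing behind the fixture; origin under its base
- screwdriver: bystander: screwdriver, 170 mm long, lying in front of the fixture, roughly along its length; origin at the middle of its underside
There are look-alikes about, which are no part of the job. What is shaped like the plate3 but brown or turquoise is not meant.

How it is judged (in metres and radians):
On the way, in this order (a step that is already met when the one before it is completed fails the run):
1. the four plates stand upright, square and flush against the backstop (angle between each of plate1, plate2, plate3, plate4's own z axis and vertical below 0.06 rad and y of plate1 in the frame of fixture between -0.0065 and -0.001 m and z of each of plate1, plate2, plate3, plate4 in the frame of fixture below 0.017 m and angle between the y axis of each of plate1, plate2, plate3, plate4 and the y axis of fixture, either way round below 0.08 rad and y of plate2 in the frame of fixture between -0.0145 and -0.009 m and y of plate3 in the frame of fixture between -0.0225 and -0.017 m and y of plate4 in the frame of fixture between -0.0305 and -0.025 m), for 0.2 s.
2. the plates still standing so, the bezel's zero has been turned to the pointer (all of step 1 and distance between zero_mark and pointer_tip below 0.0025 m), for 0.2 s.
At the end, for the whole second after the job is handed in: All four plates stand in the channel within 0.06 rad of upright, within 0.08 rad of square to the backstop and within 2.5 mm of their flush places against it (plate origins 4, 12, 20 and 28 mm from it), the scale's zero lies within 2.5 mm of the pointer's tip, and plates and bezel are at rest (all of step 2 and linear speed of each of plate1, plate2, plate3, plate4 below 0.01 m/s and velocity of joint bezel between -0.05 and 0.05 rad/s); the robot touches nothing.
It fails at once if a bystander (bottle, jar or screwdriver) is moved by more than 20 mm (distance of any of squeeze_bottle, can, screwdriver from where it was at the start of the episode above 0.02 m).
It also fails if it takes over 48 s, if anything falls off the work surface, if the arm or the gripper's body presses on something with over 40 N, if the wrist force passes 120 N, or if a joint passes its speed limit or range.

## Working session

There is one attempt and no reset: what is moved stays moved. The work goes in short steps, Python scripts to look and compute and a tool call to move; the robot and the scene stay as the last step left them, time stands still between calls to the robot, and variables do not carry over. Pictures are saved under pics/ and viewed, about 8 in all and at most 12, crops included, and the job is handed in when it is done.

Besides the shell and the picture viewer there is one more tool, called after "Request:" by a JSON object that holds its "method" and its "body", one argument or row to a line. step_arm: Moves the arm, as the interface text tells. Its arguments: {"type":"object","properties":{"increments":{"type":"array"},"newtons":{"type":"number"}},"required":["increments"]}

```bash
mkdir -p pics; cat > h.py <<'E'
import numpy as np, cv2
from rig import env
def grab(n,f=None):
    d=env.get_image(n)
    if f: cv2.imwrite('pics/'+f,d['color'])
    np.savez('cam_'+n,**d)
    return d
def ray(d,uv):
    R=cv2.Rodrigues(np.array(d['rvec'],float))[0]; t=np.array(d['tvec'],float).ravel()
    p=cv2.undistortPoints(np.array([[uv]],float),np.array(d['camera_matrix'],float),None).ravel()
    return -R.T@t, R.T@np.array([p[0],p[1],1])
def onz(d,uv,z):
    c,v=ray(d,uv); return c+v*(z-c[2])/v[2]
def proj(d,P):
    return cv2.projectPoints(np.array(P,float).reshape(-1,3),np.array(d['rvec'],float),np.array(d['tvec'],float),np.array(d['camera_matrix'],float),None)[0].reshape(-1,2)
def load(n): return dict(np.load('cam_'+n+'.npz'))
E
python3 - <<'E'
from h import *
for n in('scene','top'):
    d=grab(n,n+'0.png'); print(n,ray(d,(320,200)),d['camera_matrix'][0])
print(env.observe())
E
```

```text
scene (array([ 1.15998822, -0.24586453,  0.61392129]), array([-0.71818203,  0.30224321, -0.62679388])) [451.39155657   0.         319.29029282]
top (array([ 0.45905074, -0.02124992,  0.75785448]), array([ 0.17142711,  0.02685576, -0.98498396])) [363.35733194   0.         324.90733534]
{'time_s': 0.1, 'q': array([-8.38983267e+01,  2.18370826e+01,  7.43790979e+01,  2.64405302e-04,
        8.38596516e+01, -1.23356095e+01]), 'qvel': array([ 0.02993818, -0.14937871, -0.23476688, -0.03984689, -0.0053261 ,
        0.0615582 ]), 'joint_efforts': array([ 3.58296085e-03, -4.49218941e+01, -2.31656742e+01, -2.16641761e-04,
        3.62028542e-03, -4.25566355e-06]), 'position': array([ 0.17394152, -0.52172454,  0.40418155]), 'tool_rot': array([[ 3.16265852e-01, -9.48670592e-01, -1.36118596e-04],
       [-9.48669722e-01, -3.16265751e-01,  1.31650799e-03],
       [-1.29198207e-03, -2.87234931e-04, -9.99999124e-01]]), 'ft_force': array([ 0.35926107, -0.29216049,  0.70362766]), 'wrist_torque': array([-0.01524705,  0.01645826, -0.04385943]), 'grip_width': 0.0852977494956767}
```

View pics/scene0.png

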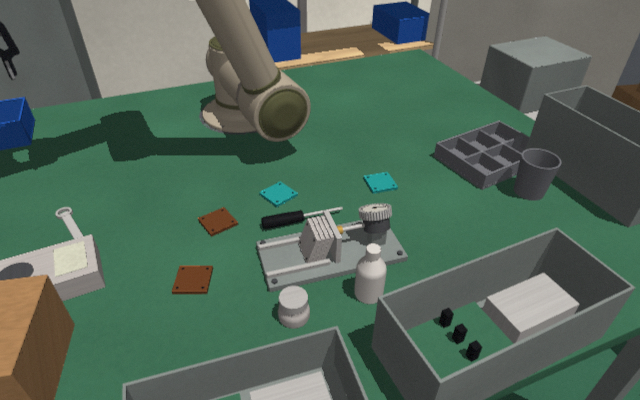

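View pics/top0.png

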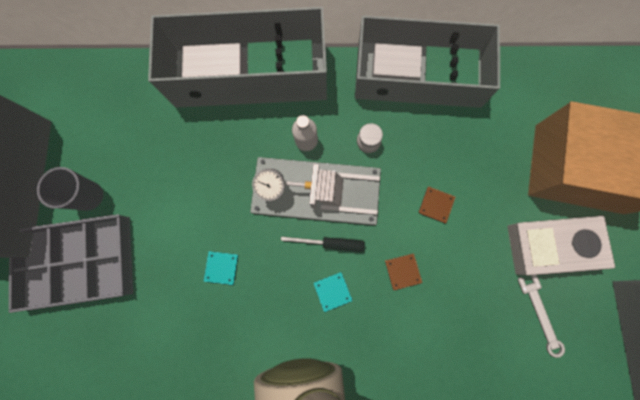

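The scene shows the fixture at about (330,245); in the top view its base spans (255,158) to (382,222), with the dial at (269,185) and the plates at (325,185). The screwdriver lies below it, the bottle and jar above. I'll zoom in on the top view for the fixture corners.

```bash
python3 - <<'E'
from h import *
d=load('top'); c=d['color'][150:230,245:395]
cv2.imwrite('pics/topc.png',cv2.resize(c,None,fx=5.3,fy=5.3,interpolation=cv2.INTER_CUBIC))
hsv=cv2.cvtColor(d['color'],cv2.COLOR_BGR2HSV)
m=((hsv[...,1]<90)&(hsv[...,2]>60)).astype(np.uint8); m[:150]=0;m[230:]=0;m[:,:245]=0;m[:,395:]=0
cs,_=cv2.findContours(m,cv2.RETR_EXTERNAL,cv2.CHAIN_APPROX_NONE)
k=max(cs,key=cv2.contourArea); print(cv2.contourArea(k)); r=cv2.minAreaRect(k); b=cv2.boxPoints(r)
print(r); 
for z in (0.014,):
  P=[onz(d,p,z) for p in b]; print(np.round(P,4)); print([np.linalg.norm(P[i]-P[i-1]) for i in range(4)])
E
```

```text
7609.5
((315.378173828125, 185.70559692382812), (129.2421417236328, 72.31575775146484), 4.085616588592529)
[[ 0.5525  0.1469  0.014 ]
 [ 0.7081  0.1422  0.014 ]
 [ 0.6871 -0.133   0.014 ]
 [ 0.5338 -0.1185  0.014 ]]
[np.float64(0.2660315209904021), np.float64(0.15565175470051282), np.float64(0.2760247857501267), np.float64(0.15407577679587356)]
```

View pics/topc.png

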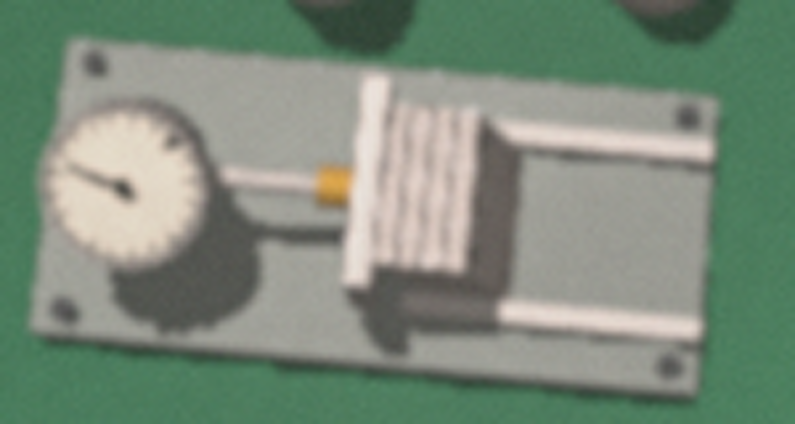

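```bash
python3 - <<'E'
from h import *
d=load('top')
f=lambda x,y:(245+(x+.5)/5.3-.5,150+(y+.5)/5.3-.5)
C=[f(68,38),f(718,98),f(697,397),f(32,330)]
P=np.array([onz(d,p,.014) for p in C]);print(P.round(4),[np.linalg.norm(P[i]-P[i-1]) for i in range(4)])
a=(P[0]-P[1])+(P[3]-P[2]); print('yaw of y',np.degrees(np.arctan2(a[1],a[0])))
b=(P[0]-P[3])+(P[1]-P[2]); print('yaw of x',np.degrees(np.arctan2(b[1],b[0])))
A,B=[onz(d,f(*p),.076) for p in((390,75),(368,288))]; print('stop',A,B,(A+B)/2,np.linalg.norm(A-B),np.degrees(np.arctan2(*(A-B)[1::-1])))
print('ctr',P.mean(0), 'frac')
s=load('scene')['color'][190:290,245:415]
cv2.imwrite('pics/scc.png',cv2.resize(s,None,fx=4.7,fy=4.7,interpolation=cv2.INTER_CUBIC))
E
```

```text
[[ 0.6819  0.1328  0.014 ]
 [ 0.6568 -0.1273  0.014 ]
 [ 0.5376 -0.1162  0.014 ]
 [ 0.5635  0.1426  0.014 ]] [np.float64(0.11881233904320428), np.float64(0.26132084847862647), np.float64(0.11974462479030726), np.float64(0.2601022341711878)]
yaw of y 84.38239648312296
yaw of x -5.016978759539944
stop [0.64914785 0.00123784 0.076     ] [0.57012396 0.00866226 0.076     ] [0.6096359  0.00495005 0.076     ] 0.0793718932910893 -5.367277899289014
ctr [0.60998151 0.00799523 0.014     ] frac
```

View pics/scc.png

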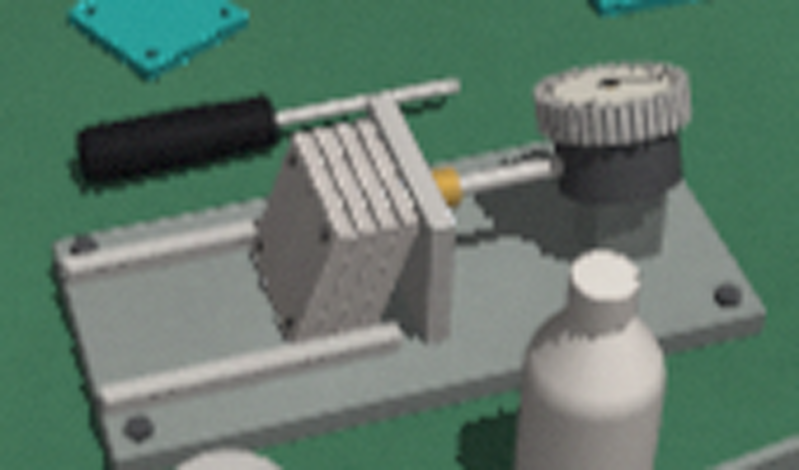

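The scene crop shows the bezel face centre near (612,85) in the crop, with the leaning plates against the backstop. Next I'll triangulate the dial, check the offsets and plan the push.

```bash
cat >> h.py <<'E'
from scipy.spatial.transform import Rotation as Ro
a=np.radians(-5.4); FO=np.array([.6096,.005,0])
FR=np.array([[np.cos(a),-np.sin(a),0],[np.sin(a),np.cos(a),0],[0,0,1]])
def fx(p): return FR.T@(np.array(p)-FO)
def wd(p): return FO+FR@np.array(p)
def pushR(th): s,c=np.sin(th),np.cos(th); return FR@np.array([[1,0,0],[0,-c,s],[0,-s,-c]]).T.T
def bezR(g):
    """jaw axis g rad anticlockwise (about dial axis) from up-slope"""
    t=np.radians(26); n=np.array([-np.sin(t),0,np.cos(t)]); u=np.array([np.cos(t),0,np.sin(t)]); v=np.cross(n,u)
    x=u*np.cos(g)+v*np.sin(g); return FR@np.c_[x,np.cross(-n,x),-n]
def plan(Rt,tip,L=None,o=None):
    """turn (tool rotvec) and then shift (new tool axes, cm) to put the point L ahead of the TCP at tip (world)"""
    o=o or env.observe(); L=L or env.tips_ahead
    w=Ro.from_matrix(o['tool_rot'].T@Rt).as_rotvec()
    p=np.array(tip)-Rt[:,2]*L
    print('turn',w.round(3),'n>=',np.ceil(np.linalg.norm(w)/.149),' shift cm in new axes',(100*Rt.T@(p-o['position'])).round(2),' world target',p.round(3))
E
python3 - <<'E'
from h import *
t=load('top');s=load('scene');f=lambda x,y:(245+(x+.5)/5.3-.5,150+(y+.5)/5.3-.5)
g=lambda x,y:(245+(x+.5)/4.7-.5,190+(y+.5)/4.7-.5)
def tri(u,v):
    c1,d1=ray(t,u);c2,d2=ray(s,v); k=np.linalg.lstsq(np.c_[d1,-d2],c2-c1,rcond=None)[0]
    A=c1+d1*k[0];B=c2+d2*k[1]; return (A+B)/2,np.linalg.norm(A-B)
for n,u,v in(('dial',f(123,187),g(612,84)),('stopL',f(390,75),g(450,218)),('stopR',f(368,288),g(392,100))):
    P,e=tri(u,v); print(n,P.round(4),fx(P).round(4),e)
print(env.tips_ahead)
R=pushR(np.radians(22)); print(R.round(3),np.linalg.det(R))
plan(R,wd([0,-.085,.10])); plan(R,wd([0,-.085,.021]))
E
```

```text
dial [0.6064 0.0973 0.0799] [-0.0119  0.0916  0.0799] 0.00012722257337644533
stopL [0.6498 0.0041 0.078 ] [0.0401 0.0029 0.078 ] 0.006326201509352427
stopR [0.5725 0.013  0.0711] [-0.0377  0.0045  0.0711] 0.008815402685130785
0.1734
[[ 0.996 -0.087  0.035]
 [-0.094 -0.923  0.373]
 [ 0.    -0.375 -0.927]] 1.0000000000000002
turn [ 0.339 -0.221 -1.14 ] n>= 9.0  shift cm in new axes [ 38.42 -33.15  28.86]  world target [ 0.595 -0.144  0.261]
turn [ 0.339 -0.221 -1.14 ] n>= 9.0  shift cm in new axes [ 38.42 -30.19  36.18]  world target [ 0.595 -0.144  0.182]
```

Request:
{"method": "step_arm", "body": {
  "increments": [
    {"wx": 0.034, "wy": -0.022, "wz": -0.114, "gripper": 2.0},
    {"wx": 0.034, "wy": -0.022, "wz": -0.114},
    {"wx": 0.034, "wy": -0.022, "wz": -0.114},
    {"wx": 0.034, "wy": -0.022, "wz": -0.114},
    {"wx": 0.034, "wy": -0.022, "wz": -0.114},
    {"wx": 0.034, "wy": -0.022, "wz": -0.114},
    {"wx": 0.034, "wy": -0.022, "wz": -0.114},
    {"wx": 0.034, "wy": -0.022, "wz": -0.114},
    {"wx": 0.034, "wy": -0.022, "wz": -0.114},
    {"wx": 0.034, "wy": -0.022, "wz": -0.114}
  ]
}}

```text
invalid input at $.increments[0]: expected keys x, y, z, wx, wy, wz, gripper
```

Request:
{"method": "step_arm", "body": {
  "increments": [
    {"x": 2.4, "y": -2.07, "z": 1.8},
    {"x": 2.4, "y": -2.07, "z": 1.8},
    {"x": 2.4, "y": -2.07, "z": 1.8},
    {"x": 2.4, "y": -2.07, "z": 1.8},
    {"x": 2.4, "y": -2.07, "z": 1.8},
    {"x": 2.4, "y": -2.07, "z": 1.8},
    {"x": 2.4, "y": -2.07, "z": 1.8},
    {"x": 2.4, "y": -2.07, "z": 1.8},
    {"x": 2.4, "y": -2.07, "z": 1.8},
    {"x": 2.4, "y": -2.07, "z": 1.8},
    {"x": 2.4, "y": -2.07, "z": 1.8},
    {"x": 2.4, "y": -2.07, "z": 1.8},
    {"x": 2.4, "y": -2.07, "z": 1.8},
    {"x": 2.4, "y": -2.07, "z": 1.8},
    {"x": 2.4, "y": -2.07, "z": 1.8},
    {"x": 2.4, "y": -2.07, "z": 1.8}
  ]
}}

```text
invalid input at $.increments[0]: expected keys x, y, z, wx, wy, wz, gripper
```

```bash
python3 - <<'E'
from h import *
o=env.observe();print(o['time_s'],o['position'],o['grip_width'],o['ft_force'],env.tips_ahead)
R=pushR(np.radians(22))
plan(R,wd([0,-.085,.08])); plan(R,wd([0,-.085,.021]))
d=grab('wrist','wrist1.png')
E
```

```text
0.1 [ 0.17394152 -0.52172454  0.40418155] 0.0852977494956767 [ 0.35926107 -0.29216049  0.70362766] 0.1734
turn [ 0.339 -0.221 -1.14 ] n>= 9.0  shift cm in new axes [ 38.42 -32.4   30.71]  world target [ 0.595 -0.144  0.241]
turn [ 0.339 -0.221 -1.14 ] n>= 9.0  shift cm in new axes [ 38.42 -30.19  36.18]  world target [ 0.595 -0.144  0.182]
```

View pics/wrist1.png

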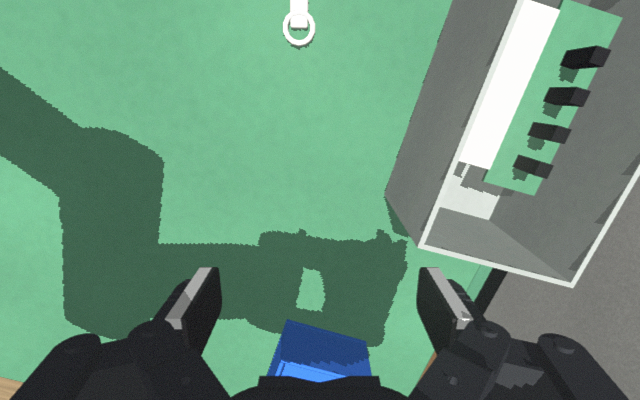

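Both calls were refused because every row needs all seven keys, so nothing has moved. The wrist picture only shows the start pose, with the open fingers at (205,290) and (435,290). I'll resend with full rows.

Request:
{"method": "step_arm", "body": {
  "increments": [
    {"x": 0, "y": 0, "z": 0, "wx": 0.034, "wy": -0.022, "wz": -0.114, "gripper": 2},
    {"x": 0, "y": 0, "z": 0, "wx": 0.034, "wy": -0.022, "wz": -0.114, "gripper": 2},
    {"x": 0, "y": 0, "z": 0, "wx": 0.034, "wy": -0.022, "wz": -0.114, "gripper": 2},
    {"x": 0, "y": 0, "z": 0, "wx": 0.034, "wy": -0.022, "wz": -0.114, "gripper": 2},
    {"x": 0, "y": 0, "z": 0, "wx": 0.034, "wy": -0.022, "wz": -0.114, "gripper": 2},
    {"x": 0, "y": 0, "z": 0, "wx": 0.034, "wy": -0.022, "wz": -0.114, "gripper": 2},
    {"x": 0, "y": 0, "z": 0, "wx": 0.034, "wy": -0.022, "wz": -0.114, "gripper": 2},
    {"x": 0, "y": 0, "z": 0, "wx": 0.034, "wy": -0.022, "wz": -0.114, "gripper": 2},
    {"x": 0, "y": 0, "z": 0, "wx": 0.034, "wy": -0.022, "wz": -0.114, "gripper": 2},
    {"x": 0, "y": 0, "z": 0, "wx": 0.034, "wy": -0.022, "wz": -0.114, "gripper": 2}
  ]
}}

```text
time_s: 1.15
position: [0.1739, -0.5218, 0.4044]
tool_rot: [[0.996, -0.082, 0.036], [-0.09, -0.923, 0.374], [0.002, -0.376, -0.927]]
ft_force: [0.3, 0.6, -0.3]
grip_width: 0.0199
```

Request:
{"method": "step_arm", "body": {
  "increments": [
    {"x": 2.4, "y": -2.07, "z": 1.8, "wx": 0, "wy": 0, "wz": 0, "gripper": 2},
    {"x": 2.4, "y": -2.07, "z": 1.8, "wx": 0, "wy": 0, "wz": 0, "gripper": 2},
    {"x": 2.4, "y": -2.07, "z": 1.8, "wx": 0, "wy": 0, "wz": 0, "gripper": 2},
    {"x": 2.4, "y": -2.07, "z": 1.8, "wx": 0, "wy": 0, "wz": 0, "gripper": 2},
    {"x": 2.4, "y": -2.07, "z": 1.8, "wx": 0, "wy": 0, "wz": 0, "gripper": 2},
    {"x": 2.4, "y": -2.07, "z": 1.8, "wx": 0, "wy": 0, "wz": 0, "gripper": 2},
    {"x": 2.4, "y": -2.07, "z": 1.8, "wx": 0, "wy": 0, "wz": 0, "gripper": 2},
    {"x": 2.4, "y": -2.07, "z": 1.8, "wx": 0, "wy": 0, "wz": 0, "gripper": 2},
    {"x": 2.4, "y": -2.07, "z": 1.8, "wx": 0, "wy": 0, "wz": 0, "gripper": 2},
    {"x": 2.4, "y": -2.07, "z": 1.8, "wx": 0, "wy": 0, "wz": 0, "gripper": 2},
    {"x": 2.4, "y": -2.07, "z": 1.8, "wx": 0, "wy": 0, "wz": 0, "gripper": 2},
    {"x": 2.4, "y": -2.07, "z": 1.8, "wx": 0, "wy": 0, "wz": 0, "gripper": 2},
    {"x": 2.4, "y": -2.07, "z": 1.8, "wx": 0, "wy": 0, "wz": 0, "gripper": 2},
    {"x": 2.4, "y": -2.07, "z": 1.8, "wx": 0, "wy": 0, "wz": 0, "gripper": 2},
    {"x": 2.4, "y": -2.07, "z": 1.8, "wx": 0, "wy": 0, "wz": 0, "gripper": 2},
    {"x": 2.4, "y": -2.07, "z": 1.8, "wx": 0, "wy": 0, "wz": 0, "gripper": 2}
  ]
}}

```text
time_s: 2.75
position: [0.5965, -0.1438, 0.2612]
tool_rot: [[0.996, -0.087, 0.036], [-0.094, -0.923, 0.372], [0.001, -0.374, -0.927]]
ft_force: [-0.3, -0.5, -0.6]
grip_width: 0.0202
```

```bash
python3 - <<'E'
from h import *
o=env.observe();print(o['time_s'],o['position'],o['grip_width'],o['ft_force'],env.tips_ahead)
R=pushR(np.radians(22))
plan(R,wd([0,-.085,.08])); plan(R,wd([0,-.085,.021]))
d=grab('wrist','wrist2.png')
E
```

```text
2.75 [ 0.59647998 -0.14382515  0.26119944] 0.020232615630790856 [-0.3040555  -0.48177771 -0.64173842] 0.1734
turn [ 0.001 -0.001  0.   ] n>= 1.0  shift cm in new axes [-0.09  0.82  1.87]  world target [ 0.595 -0.144  0.241]
turn [ 0.001 -0.001  0.   ] n>= 1.0  shift cm in new axes [-0.09  3.03  7.34]  world target [ 0.595 -0.144  0.182]
```

View pics/wrist2.png

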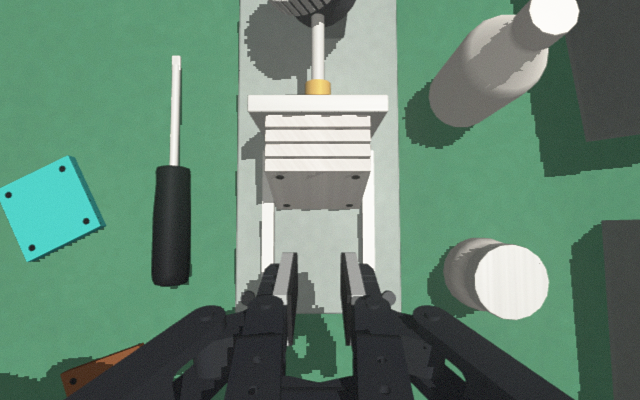

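The wrist view shows the row centred ahead of the fingers (plates at column 317, finger gap at 318), with the channel clear. I'll lower the fingers and then push.

Request:
{"method": "step_arm", "body": {
  "increments": [
    {"x": -0.02, "y": 0.6, "z": 1.47, "wx": 0, "wy": 0, "wz": 0, "gripper": 2},
    {"x": -0.02, "y": 0.6, "z": 1.47, "wx": 0, "wy": 0, "wz": 0, "gripper": 2},
    {"x": -0.02, "y": 0.6, "z": 1.47, "wx": 0, "wy": 0, "wz": 0, "gripper": 2},
    {"x": -0.02, "y": 0.6, "z": 1.47, "wx": 0, "wy": 0, "wz": 0, "gripper": 2},
    {"x": -0.01, "y": 0.3, "z": 0.73, "wx": 0, "wy": 0, "wz": 0, "gripper": 2},
    {"x": 0, "y": 0.3, "z": 0.73, "wx": 0, "wy": 0, "wz": 0, "gripper": 2},
    {"x": 0, "y": 0, "z": 0, "wx": 0, "wy": 0, "wz": 0, "gripper": 2}
  ]
}}

```text
time_s: 3.5
position: [0.5946, -0.1453, 0.1818]
tool_rot: [[0.996, -0.088, 0.035], [-0.094, -0.923, 0.373], [-0.0, -0.374, -0.927]]
ft_force: [0.1, 0.7, -0.2]
grip_width: 0.0199
```

Request:
{"method": "step_arm", "body": {
  "increments": [
    {"x": 0, "y": -0.37, "z": 0.15, "wx": 0, "wy": 0, "wz": 0, "gripper": 2},
    {"x": 0, "y": -0.37, "z": 0.15, "wx": 0, "wy": 0, "wz": 0, "gripper": 2},
    {"x": 0, "y": -0.37, "z": 0.15, "wx": 0, "wy": 0, "wz": 0, "gripper": 2},
    {"x": 0, "y": -0.37, "z": 0.15, "wx": 0, "wy": 0, "wz": 0, "gripper": 2},
    {"x": 0, "y": -0.37, "z": 0.15, "wx": 0, "wy": 0, "wz": 0, "gripper": 2},
    {"x": 0, "y": -0.37, "z": 0.15, "wx": 0, "wy": 0, "wz": 0, "gripper": 2}
  ]
}}

```text
time_s: 4.1
position: [0.597, -0.121, 0.1826]
tool_rot: [[0.996, -0.087, 0.036], [-0.094, -0.923, 0.372], [0.001, -0.374, -0.928]]
ft_force: [-0.6, -1.1, 0.3]
grip_width: 0.02
```

```bash
python3 - <<'E'
from h import *
o=env.observe();print(o['time_s'],fx(o['position']+o['tool_rot'][:,2]*.1734),o['grip_width'],FR.T@o['ft_force'])
d=grab('wrist','wrist3.png')
E
```

```text
4.1 [-0.00050708 -0.06185518  0.02175004] 0.020007560576849787 [-0.49413566 -1.18439693  0.31215502]
```

View pics/wrist3.png

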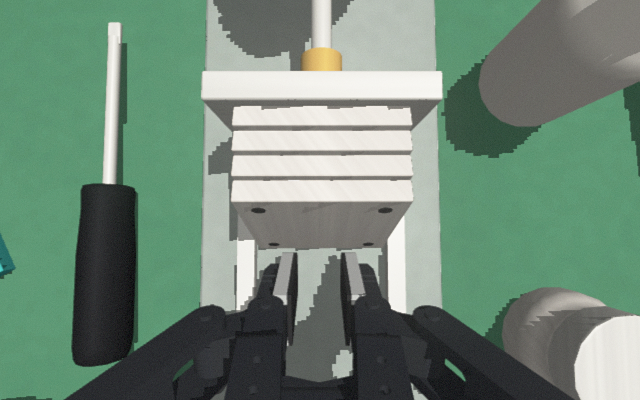

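The fingertips (row 255) sit just behind plate 4's foot (row 247), centred on the row. I'll keep pushing gently.

Request:
{"method": "step_arm", "body": {
  "increments": [
    {"x": 0, "y": -0.23, "z": 0.09, "wx": 0, "wy": 0, "wz": 0, "gripper": 2},
    {"x": 0, "y": -0.23, "z": 0.09, "wx": 0, "wy": 0, "wz": 0, "gripper": 2},
    {"x": 0, "y": -0.23, "z": 0.09, "wx": 0, "wy": 0, "wz": 0, "gripper": 2},
    {"x": 0, "y": -0.23, "z": 0.09, "wx": 0, "wy": 0, "wz": 0, "gripper": 2}
  ]
}}

```text
time_s: 4.55
position: [0.5979, -0.1123, 0.1825]
tool_rot: [[0.996, -0.087, 0.037], [-0.095, -0.924, 0.37], [0.002, -0.372, -0.928]]
ft_force: [0.0, -4.1, -3.6]
grip_width: 0.0201
```

Request:
{"method": "step_arm", "body": {
  "increments": [
    {"x": 0, "y": -0.19, "z": 0.08, "wx": 0, "wy": 0, "wz": 0, "gripper": 2},
    {"x": 0, "y": -0.19, "z": 0.08, "wx": 0, "wy": 0, "wz": 0, "gripper": 2},
    {"x": 0, "y": -0.19, "z": 0.08, "wx": 0, "wy": 0, "wz": 0, "gripper": 2}
  ]
}}

```text
time_s: 4.85
position: [0.5984, -0.1054, 0.1823]
tool_rot: [[0.996, -0.087, 0.036], [-0.094, -0.923, 0.372], [0.001, -0.374, -0.928]]
ft_force: [-0.4, -3.9, -2.3]
grip_width: 0.0202
```

```bash
python3 - <<'E'
from h import *
o=env.observe();print(o['time_s'],fx(o['position']+o['tool_rot'][:,2]*.1734),o['grip_width'],FR.T@o['ft_force'])
d=grab('wrist','wrist4.png')
E
```

```text
4.85 [-0.00055587 -0.04620661  0.02150003] 0.020234208640758564 [-2.00262059e-03 -3.92711313e+00 -2.25414727e+00]
```

View pics/wrist4.png

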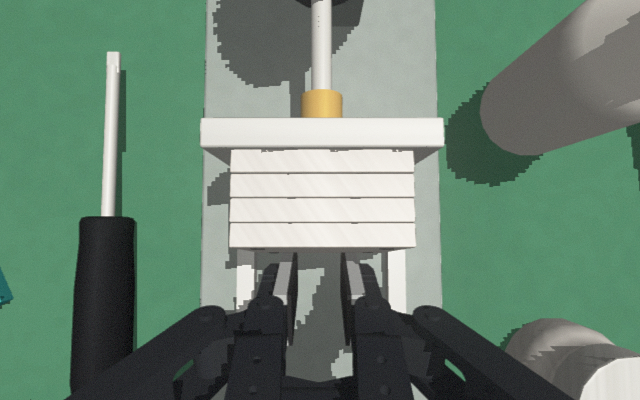

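The row is nearly upright (tops at rows 150–247, 3.9 N). I'll finish in small steps until the force rises.

Request:
{"method": "step_arm", "body": {
  "increments": [
    {"x": 0, "y": -0.12, "z": 0.05, "wx": 0, "wy": 0, "wz": 0, "gripper": 2},
    {"x": 0, "y": -0.12, "z": 0.05, "wx": 0, "wy": 0, "wz": 0, "gripper": 2}
  ]
}}

```text
time_s: 5.1
position: [0.5987, -0.1028, 0.1824]
tool_rot: [[0.996, -0.087, 0.036], [-0.094, -0.923, 0.372], [0.001, -0.374, -0.928]]
ft_force: [-0.5, -3.0, -2.4]
grip_width: 0.02
```

Request:
{"method": "step_arm", "body": {
  "increments": [
    {"x": 0, "y": -0.09, "z": 0.04, "wx": 0, "wy": 0, "wz": 0, "gripper": 2}
  ]
}}

```text
time_s: 5.2
position: [0.5988, -0.1017, 0.1824]
tool_rot: [[0.996, -0.087, 0.036], [-0.094, -0.923, 0.372], [0.001, -0.374, -0.927]]
ft_force: [-0.2, -2.8, -2.2]
grip_width: 0.0204
```

Request:
{"method": "step_arm", "body": {
  "increments": [
    {"x": 0, "y": -0.09, "z": 0.04, "wx": 0, "wy": 0, "wz": 0, "gripper": 2}
  ]
}}

```text
time_s: 5.3
position: [0.5989, -0.1008, 0.1824]
tool_rot: [[0.996, -0.087, 0.036], [-0.094, -0.923, 0.372], [0.001, -0.374, -0.928]]
ft_force: [-0.8, -2.4, -1.5]
grip_width: 0.0199
```

Request:
{"method": "step_arm", "body": {
  "increments": [
    {"x": 0, "y": -0.09, "z": 0.04, "wx": 0, "wy": 0, "wz": 0, "gripper": 2}
  ]
}}

```text
time_s: 5.4
position: [0.599, -0.1001, 0.1824]
tool_rot: [[0.996, -0.087, 0.036], [-0.094, -0.924, 0.371], [0.001, -0.373, -0.928]]
ft_force: [-1.9, -7.8, -1.5]
grip_width: 0.02
```

Request:
{"method": "step_arm", "body": {
  "increments": [
    {"x": 0, "y": -0.09, "z": 0.04, "wx": 0, "wy": 0, "wz": 0, "gripper": 2}
  ]
}}

```text
time_s: 5.5
position: [0.599, -0.0997, 0.1824]
tool_rot: [[0.996, -0.087, 0.036], [-0.094, -0.924, 0.37], [0.001, -0.372, -0.928]]
ft_force: [-4.5, -13.2, -0.6]
grip_width: 0.0201
```

```bash
python3 - <<'E'
from h import *
o=env.observe();print(o['time_s'],fx(o['position']+o['tool_rot'][:,2]*.1734),FR.T@o['ft_force'])
d=grab('wrist','wrist5.png')
E
```

```text
5.5 [-0.00045275 -0.0407952   0.02143202] [ -3.19533928 -13.53695277  -0.62330324]
```

Request:
{"method": "step_arm", "body": {
  "increments": [
    {"x": 0, "y": -0.09, "z": 0.04, "wx": 0, "wy": 0, "wz": 0, "gripper": 2},
    {"x": 0, "y": 0, "z": 0, "wx": 0, "wy": 0, "wz": 0, "gripper": 2},
    {"x": 0, "y": 0, "z": 0, "wx": 0, "wy": 0, "wz": 0, "gripper": 2},
    {"x": 0, "y": 0, "z": 0, "wx": 0, "wy": 0, "wz": 0, "gripper": 2}
  ]
}}

```text
time_s: 5.95
position: [0.599, -0.0995, 0.1825]
tool_rot: [[0.996, -0.087, 0.036], [-0.095, -0.925, 0.369], [0.002, -0.371, -0.929]]
ft_force: [-5.2, -12.6, -0.3]
grip_width: 0.0202
```

Request:
{"method": "step_arm", "body": {
  "increments": [
    {"x": 0, "y": 0.05, "z": -0.02, "wx": 0, "wy": 0, "wz": 0, "gripper": 2},
    {"x": 0, "y": 0.09, "z": -0.04, "wx": 0, "wy": 0, "wz": 0, "gripper": 2},
    {"x": 0, "y": 0.09, "z": -0.04, "wx": 0, "wy": 0, "wz": 0, "gripper": 2},
    {"x": 0, "y": 0.2, "z": -0.08, "wx": 0, "wy": 0, "wz": 0, "gripper": 2},
    {"x": 0, "y": 0.4, "z": -0.16, "wx": 0, "wy": 0, "wz": 0, "gripper": 2},
    {"x": 0, "y": 0.9, "z": -0.4, "wx": 0, "wy": 0, "wz": 0, "gripper": 2},
    {"x": 0, "y": 0.9, "z": -0.4, "wx": 0, "wy": 0, "wz": 0, "gripper": 2},
    {"x": 0, "y": 0, "z": -2, "wx": 0, "wy": 0, "wz": 0, "gripper": 2},
    {"x": 0, "y": 0, "z": -3, "wx": 0, "wy": 0, "wz": 0, "gripper": 2},
    {"x": 0, "y": 0, "z": -3, "wx": 0, "wy": 0, "wz": 0, "gripper": 2},
    {"x": 0, "y": 0, "z": -4, "wx": 0, "wy": 0, "wz": 0, "gripper": 2},
    {"x": 0, "y": 0, "z": -4, "wx": 0, "wy": 0, "wz": 0, "gripper": 2}
  ]
}}

```text
time_s: 7.15
position: [0.5902, -0.1872, 0.3328]
tool_rot: [[0.995, -0.088, 0.036], [-0.095, -0.923, 0.372], [0.001, -0.374, -0.927]]
ft_force: [0.2, 0.1, -0.1]
grip_width: 0.0198
```

```bash
python3 - <<'E'
from h import *
o=env.observe();print(o['time_s'],fx(o['position']+o['tool_rot'][:,2]*.1734),FR.T@o['ft_force'])
t=grab('top'); s=grab('scene')
a=cv2.resize(t['color'][155:225,245:345],(800,560),interpolation=cv2.INTER_CUBIC)
cv2.imwrite('pics/t6.png',a)
cv2.imwrite('pics/s6.png',s['color'][190:290,245:415])
F=wd([-.0045,.0916,.0647]); R0=bezR(0)
print(o['q'])
plan(bezR(np.radians(-22)),F-R0[:,2]*.08); plan(bezR(np.radians(-22)),F-R0[:,2]*.008,.155)
E
```

```text
7.15 [-0.00105198 -0.1283577   0.17199994] [ 0.23067278  0.09166943 -0.05503361]
[-31.22127835  32.91040962  68.46727989  19.6956649   88.61825071
 -28.00804933]
turn [-0.283  0.502  0.287] n>= 5.0  shift cm in new axes [-22.08 -21.92  -1.06]  world target [0.503 0.107 0.292]
turn [-0.283  0.502  0.287] n>= 5.0  shift cm in new axes [-22.08 -21.92   7.98]  world target [0.543 0.103 0.211]
```

View pics/t6.png

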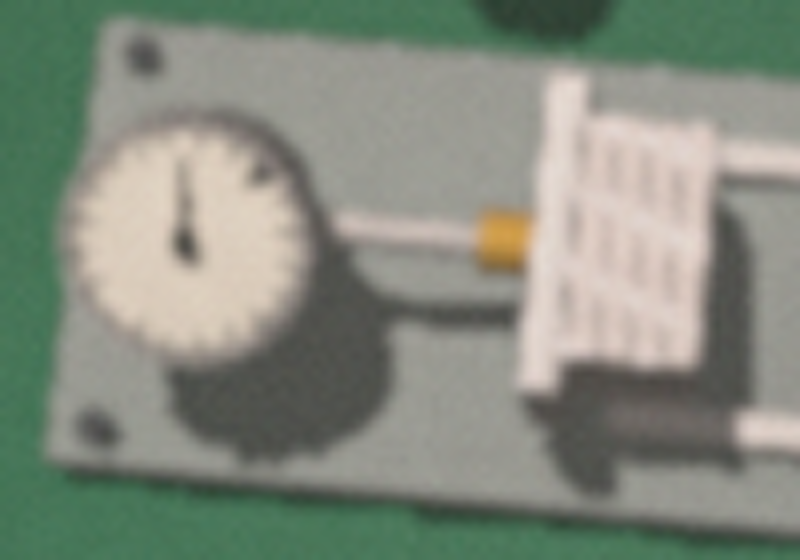

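The pointer now stands straight up (hub (185,243), tip about (184,160)) and the wedge is at (260,176). The row is packed against the stop. I'll hover over the dial along its axis with the gripper open.

Request:
{"method": "step_arm", "body": {
  "increments": [
    {"x": 0, "y": 0, "z": -1, "wx": -0.047, "wy": 0.084, "wz": 0.048, "gripper": 8.5},
    {"x": 0, "y": 0, "z": 0, "wx": -0.047, "wy": 0.084, "wz": 0.048, "gripper": 8.5},
    {"x": 0, "y": 0, "z": 0, "wx": -0.047, "wy": 0.084, "wz": 0.048, "gripper": 8.5},
    {"x": 0, "y": 0, "z": 0, "wx": -0.047, "wy": 0.084, "wz": 0.048, "gripper": 8.5},
    {"x": 0, "y": 0, "z": 0, "wx": -0.047, "wy": 0.084, "wz": 0.048, "gripper": 8.5},
    {"x": 0, "y": 0, "z": 0, "wx": -0.047, "wy": 0.084, "wz": 0.048, "gripper": 8.5},
    {"x": -2.2, "y": -2.2, "z": 0, "wx": 0, "wy": 0, "wz": 0, "gripper": 8.5},
    {"x": -2.2, "y": -2.2, "z": 0, "wx": 0, "wy": 0, "wz": 0, "gripper": 8.5},
    {"x": -2.2, "y": -2.2, "z": 0, "wx": 0, "wy": 0, "wz": 0, "gripper": 8.5},
    {"x": -2.2, "y": -2.2, "z": 0, "wx": 0, "wy": 0, "wz": 0, "gripper": 8.5},
    {"x": -2.2, "y": -2.2, "z": 0, "wx": 0, "wy": 0, "wz": 0, "gripper": 8.5},
    {"x": -2.2, "y": -2.2, "z": 0, "wx": 0, "wy": 0, "wz": 0, "gripper": 8.5},
    {"x": -2.2, "y": -2.2, "z": 0, "wx": 0, "wy": 0, "wz": 0, "gripper": 8.5},
    {"x": -2.2, "y": -2.2, "z": 0, "wx": 0, "wy": 0, "wz": 0, "gripper": 8.5},
    {"x": -2.2, "y": -2.2, "z": 0, "wx": 0, "wy": 0, "wz": 0, "gripper": 8.5},
    {"x": -2.2, "y": -2.2, "z": 0, "wx": 0, "wy": 0, "wz": 0, "gripper": 8.5},
    {"x": 0, "y": 0, "z": 0, "wx": 0, "wy": 0, "wz": 0, "gripper": 8.5}
  ]
}}

```text
time_s: 8.95
position: [0.5065, 0.1081, 0.2885]
tool_rot: [[0.8, -0.42, 0.427], [-0.45, -0.892, -0.034], [0.396, -0.165, -0.903]]
ft_force: [-0.3, 0.2, -0.0]
grip_width: 0.085
```

```bash
python3 - <<'E'
from h import *
o=env.observe();print(o['time_s'],o['position'],o['q'],o['grip_width'])
grab('wrist','w7.png')
F=wd([-.0045,.0916,.0647]); R0=bezR(0)
plan(bezR(np.radians(-22)),F-R0[:,2]*.08); plan(bezR(np.radians(-22)),F-R0[:,2]*.008,.155)
E
```

```text
8.95 [0.50648363 0.10810329 0.28847253] [-0.79410554 23.170952   95.66606976 -2.77820011 35.85396565 28.30590208] 0.08500450638657896
turn [-0.002  0.011  0.001] n>= 1.0  shift cm in new axes [-0.2   0.09 -0.5 ]  world target [0.503 0.107 0.292]
turn [-0.002  0.011  0.001] n>= 1.0  shift cm in new axes [-0.2   0.09  8.54]  world target [0.543 0.103 0.211]
```

View pics/w7.png

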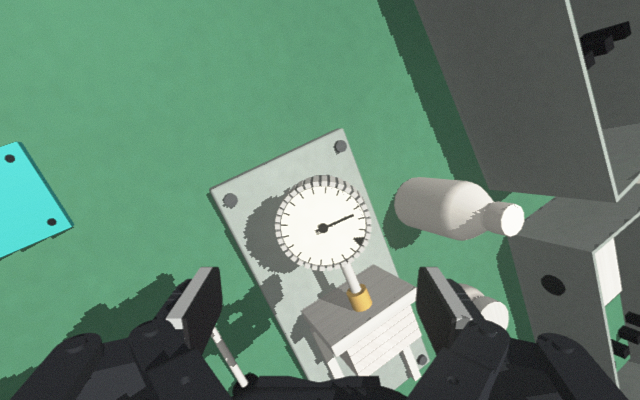

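The wrist view shows hub (322,228), pointer tip about (354,215) and wedge about (359,241). I'll measure these on the face plane.

```bash
cat >> h.py <<'E'
def dial(d,hub,rin=15,rout=26,off=.017,r0=(.0045)):
    """angles (deg, anticlockwise from up-slope) of dark things on the face, by radius bands"""
    n=-bezR(0)[:,2]; F=wd([-.0045,.0916,.0647])+n*off
    def pl(uv):
        c,v=ray(d,uv); return c+v*(n@(F-c))/(n@v)
    H=pl(hub); u=bezR(0)[:,0]; w=np.cross(n,u)
    g=cv2.cvtColor(d['color'],cv2.COLOR_BGR2GRAY); out=[]
    y0,x0=int(hub[1]),int(hub[0])
    for y in range(y0-60,y0+60):
        for x in range(x0-60,x0+60):
            if g[y,x]<110:
                q=pl((x,y))-H; r=np.hypot(q@u,q@w)*1e3
                if r<23: out.append((r,np.degrees(np.arctan2(q@w,q@u)),g[y,x]))
    return H,np.array(out)
E
python3 - <<'E'
from h import *
d=load('wrist'); H,o=dial(d,(322,228)); print(fx(H))
for lo,hi in((0,4),(8,13),(13,17),(17,19),(19,21),(21,23)):
    k=o[(o[:,0]>=lo)&(o[:,0]<hi)]; h=np.histogram(k[:,1],bins=np.arange(-180,181,5)); print(lo,hi,[(int(h[1][i]),int(c)) for i,c in enumerate(h[0]) if c>1])
    if lo in(8,13,17): print(k[:,1].mean())
c=d['color'][168:288,262:382]; cv2.imwrite('pics/w7c.png',cv2.resize(c,(600,600),interpolation=cv2.INTER_CUBIC))
E
```

```text
[-0.01161347  0.09042873  0.08014476]
0 4 [(-175, 2), (-170, 2), (-155, 2), (-115, 4), (-90, 2), (-70, 3), (-50, 2), (-25, 5), (-10, 2), (0, 2), (5, 2), (10, 2), (25, 3), (40, 2), (65, 4), (110, 3), (155, 3)]
8 13 [(0, 10), (5, 3)]
2.9359421649118747
13 17 [(0, 10), (5, 3)]
3.6299673102589654
17 19 [(0, 5)]
3.5088526664654287
19 21 [(0, 5)]
21 23 [(-45, 4), (-40, 2)]
```

View pics/w7c.png

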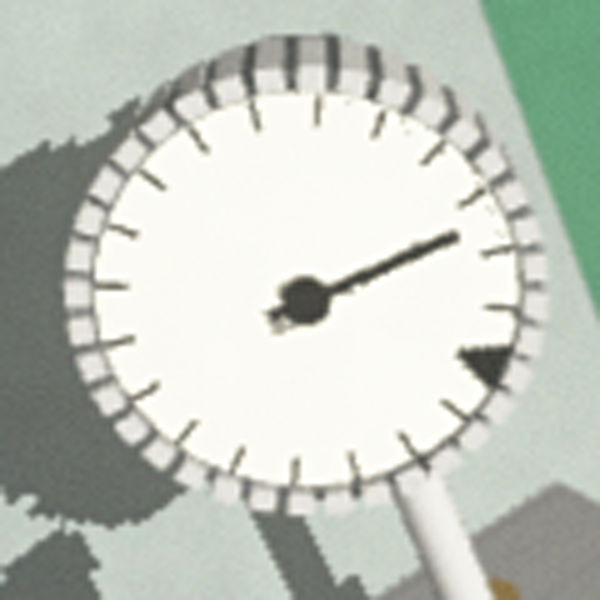

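Crop: pointer tip (458,237), wedge inner point (458,354), hub (303,302).

```bash
python3 - <<'E'
from h import *
d=load('wrist'); n=-bezR(0)[:,2]; F=wd([-.0045,.0916,.0647])+n*.017
f=lambda x,y:(262+(x+.5)/5-.5,168+(y+.5)/5-.5)
u=bezR(0)[:,0]; w=np.cross(n,u)
def pl(uv):
    c,v=ray(d,uv); return c+v*(n@(F-c))/(n@v)
print([ (fx(pl(f(*p)))).round(4) for p in((308,290),(303,302))]) 
H=pl(f(303,301))
for p in((458,237),(400,261),(458,354),(503,369)):
    q=pl(f(*p))-H; print(p,np.hypot(q@u,q@w),np.degrees(np.arctan2(q@w,q@u)))
# face rim ellipse
e=[(95,285),(318,93),(520,300),(298,487),(130,400),(160,180),(450,440),(470,170)]
Q=np.array([[(pl(f(*p))-F)@u,(pl(f(*p))-F)@w] for p in e]); A=np.c_[2*Q,np.ones(len(Q))]; s=np.linalg.lstsq(A,(Q**2).sum(1),rcond=None)[0]; print('rim ctr off',s[:2],'r',np.sqrt(s[2]+s[0]**2+s[1]**2))
E
```

```text
[array([-0.0104,  0.0917,  0.0807]), array([-0.0115,  0.0904,  0.0802])]
(458, 237) 0.02139492919642506 2.370344049189011
(400, 261) 0.013454644296802709 2.3429252036671513
(458, 354) 0.02129431034543688 -41.88371989172481
(503, 369) 0.02753127664052101 -41.7782415835347
rim ctr off [ 0.0013219 -0.0015982] r 0.02677959059157233
```

The bezel needs about +44.2°, which is −0.77 rad about tool z. I'll descend and grip gently.

Request:
{"method": "step_arm", "body": {
  "increments": [
    {"x": -0.1, "y": 0.17, "z": 0, "wx": 0, "wy": 0.011, "wz": 0, "gripper": 8.5},
    {"x": 0, "y": 0, "z": 1.5, "wx": 0, "wy": 0, "wz": 0, "gripper": 8.5},
    {"x": 0, "y": 0, "z": 1.5, "wx": 0, "wy": 0, "wz": 0, "gripper": 8.5},
    {"x": 0, "y": 0, "z": 1.5, "wx": 0, "wy": 0, "wz": 0, "gripper": 8.5},
    {"x": 0, "y": 0, "z": 1.5, "wx": 0, "wy": 0, "wz": 0, "gripper": 8.5},
    {"x": 0, "y": 0, "z": 1.0, "wx": 0, "wy": 0, "wz": 0, "gripper": 8.5},
    {"x": 0, "y": 0, "z": 0.8, "wx": 0, "wy": 0, "wz": 0, "gripper": 8.5},
    {"x": 0, "y": 0, "z": 0.5, "wx": 0, "wy": 0, "wz": 0, "gripper": 8.5},
    {"x": 0, "y": 0, "z": 0, "wx": 0, "wy": 0, "wz": 0, "gripper": 8.5}
  ],
  "newtons": 20
}}

```text
time_s: 9.9
position: [0.5428, 0.1014, 0.2139]
tool_rot: [[0.793, -0.423, 0.438], [-0.452, -0.891, -0.041], [0.408, -0.166, -0.898]]
ft_force: [0.4, -0.5, 0.1]
grip_width: 0.0852
```

Request:
{"method": "step_arm", "body": {
  "increments": [
    {"x": 0, "y": 0, "z": 0, "wx": 0, "wy": 0, "wz": 0, "gripper": 7.5},
    {"x": 0, "y": 0, "z": 0, "wx": 0, "wy": 0, "wz": 0, "gripper": 6.8},
    {"x": 0, "y": 0, "z": 0, "wx": 0, "wy": 0, "wz": 0, "gripper": 6.2},
    {"x": 0, "y": 0, "z": 0, "wx": 0, "wy": 0, "wz": 0, "gripper": 5.6},
    {"x": 0, "y": 0, "z": 0, "wx": 0, "wy": 0, "wz": 0, "gripper": 5.6},
    {"x": 0, "y": 0, "z": 0, "wx": 0, "wy": 0, "wz": 0, "gripper": 5.6}
  ],
  "newtons": 20
}}

```text
time_s: 10.5
position: [0.5412, 0.102, 0.2142]
tool_rot: [[0.795, -0.423, 0.435], [-0.452, -0.891, -0.04], [0.405, -0.165, -0.9]]
ft_force: [-9.1, 3.1, 3.4]
grip_width: 0.0591
```

Gripped at 59 mm with a side load of about 10 N. I'll ease that off and turn.

Request:
{"method": "step_arm", "body": {
  "increments": [
    {"x": -0.15, "y": 0, "z": 0, "wx": 0, "wy": 0, "wz": 0, "gripper": 5.6},
    {"x": 0, "y": 0, "z": 0, "wx": 0, "wy": 0, "wz": -0.07, "gripper": 5.6},
    {"x": 0, "y": 0, "z": 0, "wx": 0, "wy": 0, "wz": -0.1, "gripper": 5.6},
    {"x": 0, "y": 0, "z": 0, "wx": 0, "wy": 0, "wz": -0.1, "gripper": 5.6},
    {"x": 0, "y": 0, "z": 0, "wx": 0, "wy": 0, "wz": -0.1, "gripper": 5.6},
    {"x": 0, "y": 0, "z": 0, "wx": 0, "wy": 0, "wz": -0.1, "gripper": 5.6},
    {"x": 0, "y": 0, "z": 0, "wx": 0, "wy": 0, "wz": -0.1, "gripper": 5.6},
    {"x": 0, "y": 0, "z": 0, "wx": 0, "wy": 0, "wz": -0.1, "gripper": 5.6},
    {"x": 0, "y": 0, "z": 0, "wx": 0, "wy": 0, "wz": -0.1, "gripper": 5.6},
    {"x": 0, "y": 0, "z": 0, "wx": 0, "wy": 0, "wz": 0, "gripper": 5.6},
    {"x": 0, "y": 0, "z": 0, "wx": 0, "wy": 0, "wz": 0, "gripper": 5.6}
  ]
}}

```text
time_s: 11.6
position: [0.5415, 0.1021, 0.2143]
tool_rot: [[0.864, 0.246, 0.44], [0.293, -0.955, -0.041], [0.41, 0.164, -0.897]]
ft_force: [-2.9, -0.2, 6.8]
grip_width: 0.0594
```

```bash
python3 - <<'E'
from h import *
o=env.observe();print(o['time_s'],o['tool_rot'].T@o['ft_force'],o['wrist_torque'],o['grip_width'])
grab('wrist','w8.png')
E
```

```text
11.6 [ 0.270651    0.59536491 -7.39072534] [-0.21205048  0.59400437 -0.09989474] 0.05935464545139215
```

View pics/w8.png

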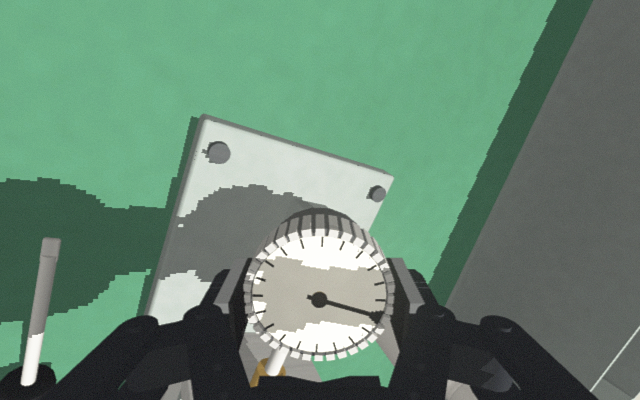

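The wedge now lies at the pointer tip, about (378,317). That was my 12th picture, so the remaining checks are numeric. Releasing and retreating along the axis.

Request:
{"method": "step_arm", "body": {
  "increments": [
    {"x": 0, "y": 0, "z": 0, "wx": 0, "wy": 0, "wz": 0, "gripper": 6.2},
    {"x": 0, "y": 0, "z": 0, "wx": 0, "wy": 0, "wz": 0, "gripper": 7},
    {"x": 0, "y": 0, "z": 0, "wx": 0, "wy": 0, "wz": 0, "gripper": 8.5},
    {"x": 0, "y": 0, "z": 0, "wx": 0, "wy": 0, "wz": 0, "gripper": 8.5},
    {"x": 0, "y": 0, "z": 0, "wx": 0, "wy": 0, "wz": 0, "gripper": 8.5},
    {"x": 0, "y": 0, "z": -0.8, "wx": 0, "wy": 0, "wz": 0, "gripper": 8.5},
    {"x": 0, "y": 0, "z": -1.5, "wx": 0, "wy": 0, "wz": 0, "gripper": 8.5},
    {"x": 0, "y": 0, "z": -2, "wx": 0, "wy": 0, "wz": 0, "gripper": 8.5},
    {"x": 0, "y": 0, "z": -2, "wx": 0, "wy": 0, "wz": 0, "gripper": 8.5},
    {"x": 0, "y": 0, "z": -2, "wx": 0, "wy": 0, "wz": 0, "gripper": 8.5},
    {"x": 0, "y": 0, "z": 0, "wx": 0, "wy": 0, "wz": 0, "gripper": 8.5}
  ]
}}

```text
time_s: 12.75
position: [0.5042, 0.1058, 0.2914]
tool_rot: [[0.861, 0.248, 0.443], [0.296, -0.954, -0.041], [0.413, 0.166, -0.895]]
ft_force: [-0.1, 0.5, 0.3]
grip_width: 0.0849
```

```bash
python3 - <<'E'
from h import *
o=env.observe();print(o['time_s'],o['ft_force'],o['grip_width'])
d=grab('wrist','w9.png')
C=wd([-.0115,.0904,.0801]); hub=proj(d,C)[0]; print(hub)
g=cv2.cvtColor(d['color'],cv2.COLOR_BGR2GRAY)
# refine the hub: biggest dark blob after opening
x,y=hub.astype(int); w=g[y-25:y+25,x-25:x+25]; m=(w<90).astype(np.uint8)
m=cv2.erode(m,np.ones((3,3)));k,l,s,c=cv2.connectedComponentsWithStats(m); print([(s[i,4],c[i]+hub.astype(int)-25) for i in range(1,k)])
for h in (hub,):
  H,r=dial(d,tuple(h))
  for lo,hi in((6,10),(10,14),(14,18),(18,20.5),(20.5,22),(22,23)):
    k=r[(r[:,0]>=lo)&(r[:,0]<hi)]; hh=np.histogram(k[:,1],bins=np.arange(-180,181,4)); print(lo,hi,[(int(hh[1][i]),int(c)) for i,c in enumerate(hh[0]) if c>0], k[np.abs(k[:,1])<15,1].mean().round(2))
for yy in range(y-16,y+34): print(''.join('#' if v<70 else '+' if v<120 else '.' for v in g[yy,x-50:x+60])) if yy>y-16 else None
E
```

```text
12.75 [-0.07320446  0.46146663  0.32509105] 0.08485187362840077
[314.43722917 219.83890857]
[(np.int32(24), array([316.5, 220.5]))]
6 10 [(-4, 2), (0, 4), (4, 1)] 1.72
10 14 [(0, 5), (4, 1)] 2.8
14 18 [(0, 5), (4, 4)] 3.69
18 20.5 [(0, 3)] 3.37
20.5 22 [(-164, 1), (0, 1), (4, 1)] 3.47
22 23 [(-180, 1), (-164, 2), (-144, 2), (0, 2), (176, 2)] 3.66
+++++++.......................................................................................................
++++..........................................................................................................
++.+++......++++..............................................................................................
+++++.......+.+++++...........................................................................................
.+++....++.+.....+++..........................................................................................
....++..++++..................................................................................................
.+++++.....+.........................................................................
[... 3987 characters left out ...]
..................................
..............................................................................................................
..............................................................................................................
..............................................................................................................
..............................................................................................................
..............................................................................................................
............................................................................+.................................
```

Pointer and wedge coincide to about 1°. I'll move well clear, then check the row.

Request:
{"method": "step_arm", "body": {
  "increments": [
    {"x": 0, "y": 0, "z": -4, "wx": 0, "wy": 0, "wz": 0, "gripper": 8.5},
    {"x": -2, "y": 0, "z": -4, "wx": 0, "wy": 0, "wz": 0, "gripper": 8.5},
    {"x": -3, "y": 0, "z": -3, "wx": 0, "wy": 0, "wz": 0, "gripper": 8.5},
    {"x": -3, "y": 0, "z": -2, "wx": 0, "wy": 0, "wz": 0, "gripper": 8.5},
    {"x": 0, "y": 0, "z": 0, "wx": 0, "wy": 0, "wz": 0, "gripper": 8.5}
  ]
}}

```text
time_s: 13.3
position: [0.3759, 0.087, 0.3725]
tool_rot: [[0.864, 0.248, 0.438], [0.295, -0.955, -0.041], [0.408, 0.165, -0.898]]
ft_force: [-0.1, -0.0, 0.7]
grip_width: 0.0853
```

```bash
python3 - <<'E'
from h import *
t0=load('top')['color'].astype(int); s0=load('scene')['color'].astype(int); w0=None
f=lambda x,y:(245+(x+.5)/8-.5,155+(y+.5)/8-.5)
d=load('top')
print('plate4 outer top edge (want y -.032)',[fx(onz(d,f(*p),.074)).round(4) for p in((716,122),(698,368))],'stop edges',[fx(onz(d,f(*p),.076)).round(4) for p in((588,80),(560,390))])
t=grab('top'); s=grab('scene')
for n,A,B,bx in(('top plates',t['color'],t0,(165,205,308,340)),('scene plates',s['color'],s0,(210,270,295,345))):
    D=np.abs(A.astype(int)-B).max(2)[bx[0]:bx[1],bx[2]:bx[3]]; print(n,(D>40).sum(),D.size)
# edges in scene of the plates: expected positions of plate4's outer face corners, upright and flush
E=[wd([x,-.032,z]) for x in(.03,) for z in(.014,.074)]; print(proj(s,E))
g=cv2.cvtColor(s['color'],cv2.COLOR_BGR2GRAY)
for z in (.066,.055,.045,.035,.028):
    P=proj(s,[wd([.03,y/1e3,z]) for y in range(-45,8)]); v=[int(g[int(round(b)),int(round(a))]) for a,b in P]; print(z,v)
E
```

```text
plate4 outer top edge (want y -.032) [array([ 0.031 , -0.0318,  0.074 ]), array([-0.0296, -0.0331,  0.074 ])] stop edges [array([0.0381, 0.    , 0.076 ]), array([-0.0384, -0.001 ,  0.076 ])]
top plates 0 1280
scene plates 0 3000
[[317.29288483 262.08886225]
 [317.4231852  238.00864341]]
0.066 [75, 76, 76, 75, 78, 76, 76, 76, 76, 76, 81, 81, 100, 100, 116, 120, 120, 117, 117, 109, 109, 126, 126, 116, 116, 119, 117, 117, 101, 101, 120, 120, 119, 119, 117, 117, 105, 119, 119, 121, 121, 114, 114, 84, 84, 81, 81, 157, 157, 187, 195, 195, 192]
0.055 [71, 74, 74, 75, 75, 77, 74, 74, 78, 78, 81, 81, 102, 102, 119, 119, 119, 116, 116, 112, 112, 122, 122, 119, 119, 121, 119, 121, 120, 120, 119, 119, 119, 119, 116, 116, 103, 103, 117, 117, 103, 92, 92, 84, 84, 75, 75, 89, 89, 120, 120, 119, 119]
0.045 [66, 67, 67, 70, 70, 77, 74, 74, 76, 73, 80, 80, 102, 102, 119, 119, 119, 122, 122, 124, 124, 119, 119, 118, 118, 121, 119, 120, 120, 121, 118, 118, 120, 120, 118, 117, 107, 107, 107, 107, 90, 90, 88, 88, 77, 79, 79, 93, 93, 120, 120, 121, 121]
0.035 [66, 68, 68, 68, 68, 69, 71, 71, 76, 76, 80, 80, 101, 101, 118, 118, 118, 116, 112, 103, 103, 117, 117, 118, 118, 113, 122, 133, 133, 122, 122, 119, 119, 117, 111, 111, 81, 81, 90, 90, 89, 89, 90, 87, 76, 76, 81, 81, 101, 101, 117, 116, 118]
0.028 [69, 71, 71, 70, 70, 69, 69, 69, 49, 49, 66, 66, 100, 100, 115, 117, 115, 115, 112, 102, 102, 117, 117, 116, 115, 115, 115, 105, 105, 121, 121, 116, 115, 118, 118, 113, 96, 96, 91, 91, 91, 88, 88, 88, 77, 77, 83, 83, 111, 111, 119, 119, 119]
```

Plate 4's outer edge sits at y = −32 to −33 mm at every height from 28 to 74 mm, so the row is upright and flush. It hasn't changed since the push. Handing in.

```bash
python3 -c "
from rig import env
print(env.close_job())"
```

```text
the job is handed in; nothing more can be done
None
```

I pushed the four plates upright against the backstop, set the dial to zero, let go and handed the job in at about 13 s of the 48 s. No verdict is reported.

- **Plates:** I pushed low at the feet with a leaned-back gripper. The row slid at about 4 N, and I pressed it home at about 13 N. In the last images, plate 4's outer edge is at fixture y of about −32 to −33 mm (target −32) at every height checked. That fits an upright row. Comparing images from before and after the dial work showed no change at the plates.
- **Dial:** pressing the plunger swung the pointer by roughly the expected 1.2 rad. I gripped the bezel and turned it +44°. After release, the wedge and pointer directions agreed to about 1°, roughly 0.4 mm at the tip (limit 2.5 mm). I read this from a coarse pixel printout because my 12 pictures were used up.
- **Bystanders:** the arm kept clear of the bottle, jar and screwdriver, and they looked undisturbed in the pictures I saw. I did not measure their positions at the end.
- **Failed or disagreeing:** my first two move calls were refused for missing keys, and nothing moved. An early two-view check of the backstop edge was 3–4 mm off, probably because I picked the wrong edge in the scene view. The later top-view measurement put it within 1 mm.

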